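# Switch the warming over to the cup

## Task

The empty cup warmer was left running while the one under the espresso cup is off. Push the toggle lever of the warmer that carries the cup over until it snaps to ON (leaning to its green dot), and push the toggle lever of the empty warmer over until it snaps to OFF (leaning to its grey dot); either may be done first. Leave the cup standing on its warmer and leave the jug, white mug, teaspoon and tamper where they are.

Things in the scene. Friction and masses are not known exactly. Their poses are not given: they have to be found in the camera images.
- warmer_cup: Cup warmer on which the espresso cup stands (left or right changes): low white box fixed to the counter, top face 30 mm high. Origin on the counter, z up; the box spans x = -105 to +85, y = -60 to +60 mm. Round dark hot plate 96 mm across, centred at x = +30 mm, top at z = 34 mm. The toggle lever is at the -x end, nearest the robot.
- warmer_empty: The other cup warmer, identical, with nothing on its hot plate. Same frame and sizes.
- pivot_cup (a point): Pivot of the toggle lever on the warmer with the cup, at (-70, 0, 40) mm in the warmer's frame, same axes; the lever swings about x, across the warmer. Aluminium cheeks round it reach 15 mm to each side in x and y and 10 mm above it. On the top face a green dot (ON) lies 37 mm to its -y side (right, seen from the lever's end towards the hot plate), a grey dot (OFF) 37 mm to its +y side.
- pivot_empty (a point): Pivot of the toggle lever on the empty warmer, with cheeks and dots likewise.
- lever_cup (a joint): Toggle lever of the warmer with the cup, rad: 0 = OFF, leaning 0.55 from upright to the grey dot (+y of its warmer); 0.55 upright; 1.10 = ON, leaning to the green dot (-y). An over-centre spring holds it at either stop: about 3 N at the knob starts it, falling to nothing at upright, then it snaps over by itself. Starts OFF. Steel rod 10 mm thick, knob centre 60 mm from the pivot.
- lever_empty (a joint): Toggle lever of the empty warmer, same values and build. Starts ON (near 1.10).
- knob_cup (a point): Centre of the red ball knob (24 mm across) of the lever on the warmer with the cup; about 91 mm above the counter and 31 mm to either side of the pivot when at a stop, 100 mm high when upright.
- knob_empty (a point): Centre of the red ball knob of the lever on the empty warmer, likewise.
- cup: Brown espresso cup, white inside, 64 mm across and 50 mm high, loose on the hot plate of its warmer. Origin at the underside, 12 mm off the bowl's axis towards the handle; the handle points to -y and reaches 43 mm from the origin. Not to be moved.
- jug: Bystander: steel milk jug, 103 x 69 x 92 mm high, origin at the underside. Loose.
- white_mug: Bystander: white mug, 78 x 112 mm with its handle, 102 mm high, origin at the underside. Loose.
- teaspoon: Bystander: steel teaspoon lying on the counter, 130 x 26 x 11 mm, origin at the underside of its middle. Loose.
- tamper: Bystander: coffee tamper with dark wooden handle, 58 mm across, 98 mm high, standing, origin at the underside. Loose.

How it is judged (in metres and radians):
At the end, for the whole second after the job is handed in: The lever of the warmer with the cup stands at ON (above 1.0 rad), the lever of the empty warmer at OFF (below 0.1 rad), and the cup still stands upright on its hot plate within 15 mm of where it stood (value of joint lever_cup above 1 rad and value of joint lever_empty below 0.1 rad and distance of cup from where it was at the start of the episode below 0.015 m and angle between cup's own z axis and vertical below 0.1 rad and contact force between cup and warmer_cup above 0.2 N and linear speed of cup below 0.02 m/s); the robot touches nothing.
It fails at once if the cup is pushed away, lifted or tipped (distance of cup from where it was at the start of the episode above 0.015 m or angle between cup's own z axis and vertical above 0.25 rad).
It fails at once if a bystander (jug, white mug, teaspoon, tamper) is moved by more than 25 mm (distance of any of jug, white_mug, teaspoon, tamper from where it was at the start of the episode above 0.025 m).
It also fails if it takes over 40 s, if anything falls off the work surface, if the arm or the gripper's body presses on something with over 40 N, if the wrist force passes 120 N, or if a joint passes its speed limit or range.

## Robot

A 7-joint arm with a two-finger parallel gripper is mounted at the origin on a cart in front of the work surface, level with it; the furniture and walls round the work are solid. World frame = base frame: x ahead of the robot, y to its left, z up, the work surface at z = 0. Lengths are in m, angles in degrees, forces in N, time in s.
With the tool pointing down it reaches from about 0.425 to 0.8 m from the base axis. Payload 8.3 kg.
Tool frame: the origin (TCP) lies at the very end of the fingers, on their centre line; the grasp point (between the pads) lies 19 mm behind it (grip_point_offset is the z of the grasp point in the tool frame, in m); z points along the fingers, y is the direction in which the jaws open and shut (so a half turn about z gives the same grasp; the last joint's range is limited). The gripper opens to 85 mm and grips with 20 to 120 N. Pads are 22 mm wide; open, the fingers measure 114 mm over their backs; the gripper's body (76 mm by 85 mm) begins 54 mm behind the grasp point. The pads swing forward as they close: fully open they stand 13 mm farther back than shut.
Start: joints at [68.531, 21.967, 0.94, 78.501, -0.361, 79.538, -2.664], TCP at [0.192, -0.595, 0.192] pointing down, gripper open.
Joint ranges: [-169.22, 169.22], [-14.56, 117.87], [-87.37, 89.26], [10.42, 133.3], [-82.24, 262.24], [0.94, 117.77], [-172.7, 172.7]. Speed limits (degrees/s): [136.94, 136.94, 172.46, 172.46, 180, 180, 180].

## Interface

Orientations are given as [roll, pitch, yaw] about the fixed x, y, z axes, in that order (R = Rz(yaw) Ry(pitch) Rx(roll)).
In Python, from station import observe, grab_frame, close_job, grip_point_offset gives the robot as it stands.
- The arm moves only by the tool move_arm, never from a script. Its argument "steps" is a list of rows, each an object with "translation": the shift along the tool's x, y, z scaled (see below), a list of three; "turn": the turn, a rotation vector about the tool's x, y, z scaled (see below), a list of three; "jaw": the opening, from -1 (shut) to 1 (fully open). In form: [{"translation": [x, y, z], "turn": [rx, ry, rz], "jaw": jaw}, ...]. A call has 1 to 20 rows; each row is the pose to reach, as a shift and turn from the pose measured when the call began, along the tool's axes at that moment, turning the shorter way round; what a row does not reach only later rows make up. The controller multiplies each number of a shift by 100 mm and each number of a turn by pi rad. A row lasts 1/8 s, in which the tool goes at most 62.5 mm and 10.7 degrees, less where a joint would pass 70% of its speed; a pose out of reach is approached as far as the arm can. A call with a number of a shift or a turn outside -1 to 1 is refused whole. A call with a gripper value outside its range is refused whole. The fingers move at their own pace and stop on an object; the grip force is fixed at half the most. Time passes only in rows, so rows that repeat a pose let the fingers close. It gives the time, the measured TCP pose, the force and the opening at its end, in the units of the state.
- observe(): the state, without advancing time (a new reading comes with each control period).
- grab_frame(name): name is "side" or "top"; returns a dict with "color" (420x560x3 uint8, red, green, blue), "range_z" (420x560 float32, m along the optical axis (not along the pixel's ray), 0 where there is no reading), "vfov" (degrees; the focal length in pixels is half the picture's height over the tangent of half this angle, whatever the lens; pixels are square), "cx", "cy" (the principal point, pixels), "extrinsics" (4x4, takes a point from camera to world coordinates). Camera axes: x right, y down, z forward; pixel columns grow to the right and rows downward; lengths in m; the calibration is good to about 2 mm. A picture is of the moment at which its call begins.
- close_job(): hands the job in, once; it reports no verdict.
The state is a dict: "time_s": time; "joint_positions": joint angles; "dq": joint speeds; "tau": joint torques, N m; "ee_pos": TCP position; "tcp_rot": TCP orientation; "force": force on the tool from outside, world axes, zero at the start; "torque": the same for the moment, N m; "grip_width": finger opening in m.
Only numpy, scipy, OpenCV 4.12 (cv2) and the standard library are available. Lean on these libraries where they do the work, as an engineer would, in place of code of your own. Each camera call takes 0.05 s, during which the arm holds its last target.

## Working session

There is one attempt and no reset: what is moved stays moved. The work goes in short steps, Python scripts to look and compute and a tool call to move; the robot and the scene stay as the last step left them, time stands still between calls to the robot, and variables do not carry over. Pictures are saved under pics/ and viewed, and the job is handed in when it is done.

Besides the shell and the picture viewer there is one more tool, called by a JSON object that holds its "fn" and its "kwargs", one argument or row to a line. move_arm: Moves the arm, as the interface text tells. Its arguments: {"type":"object","properties":{"steps":{"type":"array"}},"required":["steps"]}

```bash
mkdir -p pics; ls; python3 - <<'E'
from station import observe, grab_frame, grip_point_offset
import cv2,numpy as np
s=observe();print(s,grip_point_offset)
for n in("top","side"):
    f=grab_frame(n);cv2.imwrite(f"pics/{n}0.png",f["color"][:,:,::-1]);np.savez(f"{n}0.npz",**f);print(n,f["vfov"],f["cx"],f["cy"],np.round(f["extrinsics"],3).tolist())
E
```

```text
pics
{'time_s': 0.0, 'joint_positions': array([68.53266053, 22.01770597,  0.9373654 , 78.56139485, -0.36161816,
       79.53755254, -2.66197043]), 'dq': array([-0.06048132,  0.07748953,  0.07810741,  0.08159668,  0.04531889,
        0.00335972,  0.06358228]), 'tau': array([ 4.48662649e-04, -6.27596140e+01,  8.44306033e-01, -3.71825159e+01,
        1.65295269e-02,  1.40415781e-02, -1.31523080e-05]), 'ee_pos': array([ 0.19158548, -0.59430321,  0.19115145]), 'tcp_rot': array([-1.79886146e+02,  1.21266523e-03,  1.78699883e+01]), 'force': array([ 0.10911424, -0.50439376,  0.71181539]), 'torque': array([-0.02906338, -0.00023581,  0.01461925]), 'grip_width': 0.08546675873247016} -0.0187
top 51.08472261296969 279.2204655370829 217.02285026925367 [[0.012, -0.999, 0.052, 0.493], [-1.0, -0.011, 0.025, -0.059], [-0.025, -0.052, -0.998, 1.323], [0.0, 0.0, 0.0, 1.0]]
side 51.58269105316154 267.1057860409931 205.63125714427645 [[-0.831, -0.343, 0.437, -0.087], [-0.555, 0.495, -0.669, 0.902], [0.013, -0.799, -0.602, 0.939], [0.0, 0.0, 0.0, 1.0]]
```

View pics/top0.png

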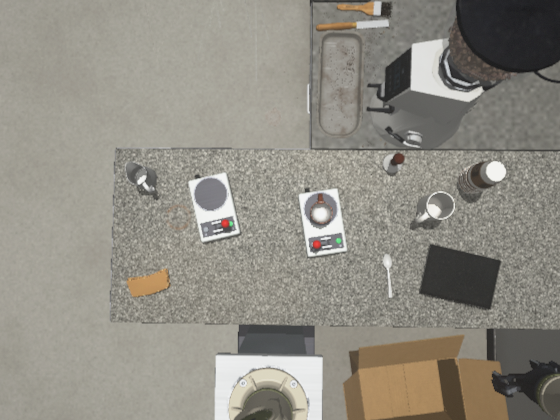

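View pics/side0.png

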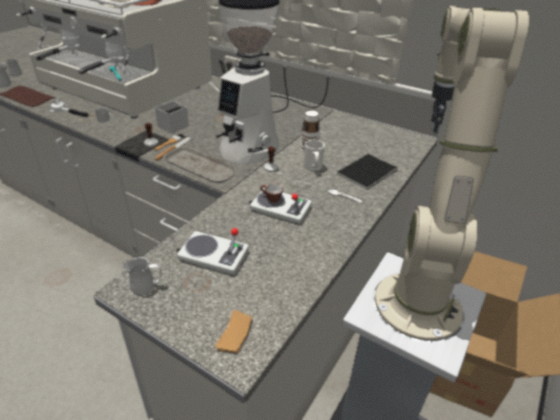

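The top view shows the empty warmer at about (213,208) with its red knob at (225,224), and the cup warmer at (322,222) with its red knob at (317,244). I'll measure both next.

```bash
cat > h.py <<'E'
import numpy as np,cv2
def deproj(f,mask):
    f_=f["color"].shape[0]/2/np.tan(np.radians(float(f["vfov"]))/2)
    v,u=np.nonzero(mask&(f["range_z"]>0)); z=f["range_z"][v,u]
    p=np.c_[(u-f["cx"])/f_*z,(v-f["cy"])/f_*z,z]; E=f["extrinsics"]
    return p@E[:3,:3].T+E[:3,3],np.c_[u,v]
E
python3 - <<'E'
from h import *
for n in("top","side"):
    f=dict(np.load(n+"0.npz")); c=f["color"].astype(int)
    hsv=cv2.cvtColor(f["color"],cv2.COLOR_RGB2HSV).astype(int)
    red=(c[...,0]>130)&(c[...,1]<60)&(c[...,2]<60)
    green=(hsv[...,0]>45)&(hsv[...,0]<85)&(hsv[...,1]>110)&(hsv[...,2]>80)
    for nm,m in(("red",red),("green",green)):
        k,l,st,ce=cv2.connectedComponentsWithStats(m.astype(np.uint8))
        for i in range(1,k):
            if st[i,4]<6: continue
            P,_=deproj(f,l==i)
            if len(P)==0 or P[:,0].mean()>.9: continue
            print(n,nm,ce[i].round(1),st[i,4],np.median(P,0).round(4),P[:,2].max().round(3))
    # box top face
    P,uv=deproj(f,np.ones(c.shape[:2],bool))
    cc=c[uv[:,1],uv[:,0]]
    for nm,lo,hi in(("empty",.05,.25),("cup",-.25,-.02)):
        s=(P[:,2]>.02)&(P[:,2]<.038)&(P[:,0]>.35)&(P[:,0]<.75)&(P[:,1]>lo)&(P[:,1]<hi)
        Q=P[s]
        if len(Q)<20: print(n,nm,len(Q));continue
        r=cv2.minAreaRect(Q[:,:2].astype(np.float32)); print(n,nm,len(Q),r,np.median(Q[:,2]))
    s=(P[:,0]>.35)&(P[:,0]<.75)&(np.abs(P[:,1])<.3); print("table z",np.median(P[s,2]))
f=dict(np.load("top0.npz"));a=f["color"][160:270,170:360,::-1];cv2.imwrite("pics/crop.png",cv2.resize(a,None,fx=4,fy=4,interpolation=cv2.INTER_CUBIC))
E
```

```text
top green [230.5 223.5] 8 [0.5398 0.1167 0.0346] 0.037
top green [338.1 240.3] 18 [ 0.4949 -0.1994  0.0331] 0.038
top empty 2361 ((0.5936269164085388, 0.17005297541618347), (0.2022177129983902, 0.12069738656282425), 14.016631126403809) 0.03139606820747165
top cup 2017 ((0.5524429082870483, -0.1532604992389679), (0.20314116775989532, 0.12008079141378403), 9.352843284606934) 0.03057910361614624
table z 0.0007561671706119988
side red [294.7 196.9] 9 [ 0.477  -0.1284  0.0951] 0.097
side red [234.2 231.8] 17 [0.5346 0.1284 0.0965] 0.102
side green [235.5 244.7] 6 [0.5402 0.115  0.0309] 0.036
side empty 1636 ((0.5932039618492126, 0.16938814520835876), (0.20380790531635284, 0.12585780024528503), 13.530302047729492) 0.030208834936474527
side cup 908 ((0.5509718656539917, -0.15138468146324158), (0.20631858706474304, 0.12525935471057892), 11.237203598022461) 0.029774720890262618
table z -0.00022750131467114132
```

View pics/crop.png

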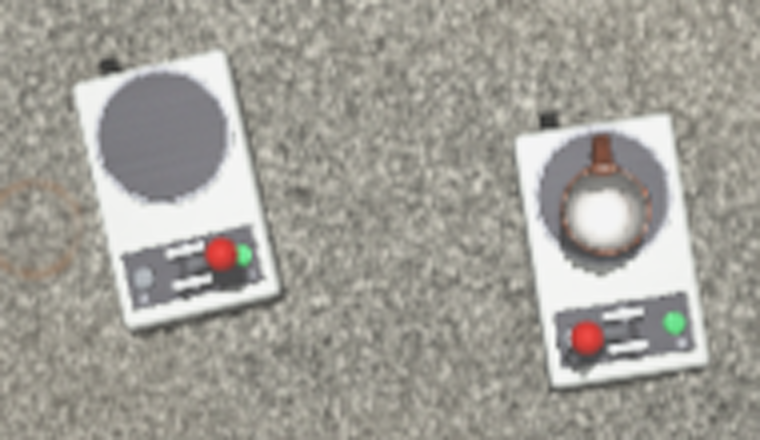

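```bash
cat >> h.py <<'E'
from scipy.spatial.transform import Rotation as R
def row(target,yaw,s):
    R0=R.from_euler('xyz',s['tcp_rot'],degrees=True)
    d=R0.inv().apply(np.array(target)-s['ee_pos'])/.1
    t=(R0.inv()*R.from_euler('xyz',[180,0,yaw],degrees=True)).as_rotvec()/np.pi
    return d.round(3).tolist(),t.round(3).tolist()
def fr(p,yaw,off):
    a=np.radians(yaw);return np.array(p)+off*np.array([-np.sin(a),np.cos(a)])
PC,YC=(.489,-.163),9.3
PE,YE=(.531,.154),13.8
E
python3 - <<'E'
from h import *; from station import observe
s=observe()
t=fr(PC,YC,.073);print(t)
for z in(.19,.08):print(row([*t,z],YC,s))
E
```

```text
[ 0.47720292 -0.09095953]
([4.263, -3.915, 0.019], [-0.001, 0.0, 0.048])
([4.263, -3.913, 1.119], [-0.001, 0.0, 0.048])
```

{"fn": "move_arm", "kwargs": {
  "steps": [
    {"translation":[0.5,-0.46,0],"turn":[0,0,0],"jaw":-1},
    {"translation":[1,-0.92,0],"turn":[0,0,0],"jaw":-1},
    {"translation":[1,-0.92,0],"turn":[0,0,0],"jaw":-1}
  ]
}}

```text
time_s: 0.48
ee_pos: [0.2619, -0.472, 0.1913]
tcp_rot: [-179.8, -0.1, 18.3]
force: [-0.2, -0.6, 0.6]
grip_width: 0.0322
```

{"fn": "move_arm", "kwargs": {
  "steps": [
    {"translation":[0.5,-0.46,0],"turn":[0,0,0],"jaw":-1},
    {"translation":[1,-0.92,0],"turn":[0,0,0],"jaw":-1},
    {"translation":[1,-0.92,0],"turn":[0,0,0],"jaw":-1}
  ]
}}

```text
time_s: 0.85
ee_pos: [0.3302, -0.3499, 0.1918]
tcp_rot: [-179.8, -0.1, 18.6]
force: [0.6, -0.7, -0.9]
grip_width: 0.0002
```

{"fn": "move_arm", "kwargs": {
  "steps": [
    {"translation":[0.5,-0.46,0],"turn":[0,0,0],"jaw":-1},
    {"translation":[1,-0.92,0],"turn":[0,0,0],"jaw":-1},
    {"translation":[1,-0.92,0],"turn":[0,0,0],"jaw":-1}
  ]
}}

```text
time_s: 1.23
ee_pos: [0.3974, -0.2279, 0.1924]
tcp_rot: [-179.8, -0.1, 18.9]
force: [-0.1, -1.5, 0.7]
grip_width: -0.0002
```

{"fn": "move_arm", "kwargs": {
  "steps": [
    {"translation":[0.5,-0.46,0],"turn":[0,0,0],"jaw":-1},
    {"translation":[1,-0.92,0],"turn":[0,0,0.048],"jaw":-1},
    {"translation":[1,-0.92,0],"turn":[0,0,0.048],"jaw":-1},
    {"translation":[1,-0.92,0],"turn":[0,0,0.048],"jaw":-1}
  ]
}}

```text
time_s: 1.72
ee_pos: [0.4625, -0.1086, 0.1928]
tcp_rot: [-179.8, -0.1, 10.3]
force: [-0.7, 0.0, -0.9]
grip_width: -0.0003
```

```bash
python3 - <<'E'
from h import *; from station import observe
s=observe();print(s['time_s'],s['ee_pos'],s['tcp_rot'],s['grip_width'],s['force'])
t=fr(PC,YC,.073)
for z in(.19,.08):print(row([*t,z],YC,s))
E
```

```text
1.725 [ 0.46251406 -0.10864651  0.19279034] [-1.79752991e+02 -9.33906287e-02  1.03078022e+01] -0.00027994009930162113 [-0.70375324  0.03288628 -0.89256672]
([0.176, -0.148, 0.029], [-0.001, -0.001, 0.006])
([0.174, -0.143, 1.129], [-0.001, -0.001, 0.006])
```

{"fn": "move_arm", "kwargs": {
  "steps": [
    {"translation":[0.17,-0.15,0],"turn":[0,0,0.006],"jaw":-1},
    {"translation":[0.17,-0.15,0],"turn":[0,0,0.006],"jaw":-1},
    {"translation":[0.17,-0.15,0.5],"turn":[0,0,0.006],"jaw":-1},
    {"translation":[0.17,-0.15,1.0],"turn":[0,0,0.006],"jaw":-1},
    {"translation":[0.17,-0.15,1.0],"turn":[0,0,0.006],"jaw":-1},
    {"translation":[0.17,-0.15,1.0],"turn":[0,0,0.006],"jaw":-1}
  ]
}}

```text
time_s: 2.48
ee_pos: [0.4773, -0.0918, 0.0946]
tcp_rot: [-179.8, -0.2, 9.1]
force: [0.9, -0.3, 1.0]
grip_width: -0.0001
```

```bash
python3 - <<'E'
from h import *; from station import observe,grab_frame
s=observe();print(s['time_s'],s['ee_pos'],s['tcp_rot'],s['force'])
for o in(.073,.015):print(row([*fr(PC,YC,o),.08],YC,s))
a=[]
for n in("top","side"):
    c=grab_frame(n)["color"][:,:,::-1]
    c=c[180:270,260:370] if n=="top" else c[150:240,230:340]
    a.append(cv2.resize(c,(440,360),interpolation=cv2.INTER_CUBIC)[:, :400])
cv2.imwrite("pics/a1.png",np.hstack(a))
E
```

```text
2.475 [ 0.47729439 -0.09183089  0.0946124 ] [-1.79802054e+02 -1.68688128e-01  9.14447662e+00] [ 0.88736478 -0.28508655  0.98511793]
([0.0, -0.008, 0.146], [-0.001, -0.001, -0.001])
([0.002, 0.572, 0.144], [-0.001, -0.001, -0.001])
```

View pics/a1.png

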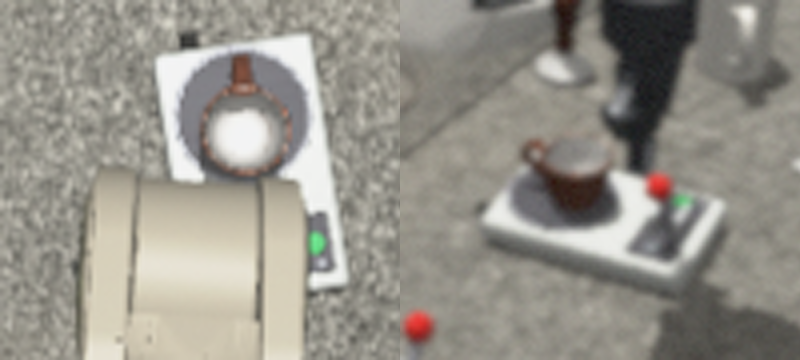

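```bash
python3 - <<'E'
from h import *; from station import observe,grab_frame
s=observe();print(s['ee_pos'])
f=grab_frame("side");F=210/np.tan(np.radians(f["vfov"]/2));Ei=np.linalg.inv(f["extrinsics"])
for p in([.477,-.092,.095],[.484,-.132,.091],[*PC,.04]):
    q=Ei@[*p,1];print(p,q[0]/q[2]*F+f["cx"],q[1]/q[2]*F+f["cy"],q[2])
cv2.imwrite("pics/a2.png",f["color"][:,:,::-1])
P,uv=deproj(f,np.ones((420,560),bool))
for u,v in((289,185),(290,178),(294,196),(285,170)):
    i=np.where((uv==[u,v]).all(1))[0];print(u,v,f["color"][v,u],P[i])
E
```

```text
[ 0.47819508 -0.09134581  0.09527902]
[0.477, -0.092, 0.095] 289.16235859719217 202.2841412944676 1.4182657197667403
[0.484, -0.132, 0.091] 293.5691491198102 196.67048600913793 1.4504755531228126
[0.489, -0.163, 0.04] 296.2080372405093 203.83495707418376 1.5040669937043794
289 185 [33 36 39] [[ 0.45994711 -0.05516426  0.19042824]]
290 178 [37 38 42] [[ 0.47094951 -0.07835119  0.19933842]]
294 196 [216  54  50] [[ 0.4786783  -0.12502375  0.10005969]]
285 170 [64 66 67] [[ 0.47608052 -0.05448011  0.2390265 ]]
```

View pics/a2.png

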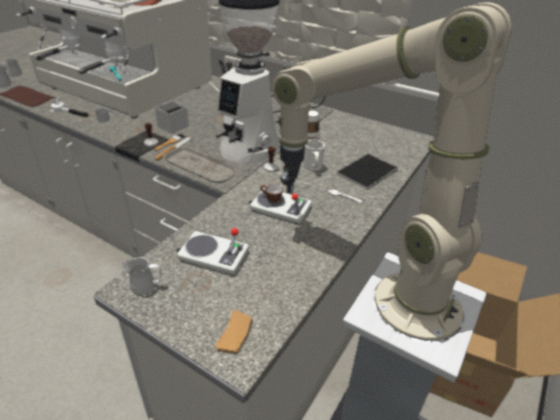

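```bash
python3 - <<'E'
from h import *; from station import observe,grab_frame
f=grab_frame("side")
P,uv=deproj(f,np.ones((420,560),bool))
for v in range(184,206,2):
  print(v,end=' ')
  for u in range(284,298,3):
    i=np.where((uv==[u,v]).all(1))[0][0];print(f["color"][v,u],P[i].round(3),end='  ')
  print()
c=f["color"][160:220,250:330,::-1];cv2.imwrite("pics/a3.png",cv2.resize(c,(800,600),interpolation=cv2.INTER_NEAREST))
E
```

```text
184 [78 77 73] [ 0.478 -0.055  0.187]  [37 37 41] [ 0.473 -0.065  0.184]  [34 36 37] [ 0.459 -0.06   0.192]  [83 84 78] [ 0.463 -0.085  0.177]  [146 143 132] [ 0.584 -0.325 -0.004]  
186 [144 138 129] [ 0.611 -0.282  0.   ]  [65 62 60] [ 0.479 -0.076  0.168]  [45 46 49] [ 0.46  -0.062  0.182]  [92 92 90] [ 0.466 -0.091  0.164]  [137 133 123] [ 0.574 -0.308 -0.   ]  
188 [154 149 138] [ 0.605 -0.271 -0.001]  [68 66 66] [ 0.478 -0.076  0.16 ]  [50 53 53] [ 0.471 -0.081  0.16 ]  [104 101 101] [ 0.466 -0.092  0.156]  [144 142 133] [ 0.569 -0.301 -0.003]  
190 [146 143 132] [ 0.598 -0.26  -0.001]  [59 59 60] [ 0.479 -0.078  0.151]  [50 50 53] [ 0.47  -0.081  0.153]  [114 111 107] [ 0.467 -0.094  0.147]  [146 143 131] [ 0.56  -0.286 -0.001]  
192 [173 172 162] [ 0.59  -0.248 -0.   ]  [90 90 87] [ 0.479 -0.078  0.144]  [60 61 62] [ 0.467 -0.077  0.149]  [131 112 104] [ 0.467 -0.096  0.138]  [149 136 128] [ 0.555 -0.277 -0.003]  
194 [225 226 222] [ 0.561 -0.199  0.032]  [213 215 207] [ 0.555 -0.211  0.027]  [160 149 144] [ 0.471 -0.084  0.135]  [215  87  82] [ 0.486 -0.131  0.102]  [195  98
[... 294 characters left out ...]
86  0.03 ]  [223 218 214] [ 0.531 -0.192  0.03 ]  [153  65  65] [ 0.481 -0.123  0.092]  [130  52  48] [ 0.473 -0.13   0.091]  
200 [136 138 137] [ 0.545 -0.174  0.027]  [235 236 233] [ 0.536 -0.179  0.027]  [233 234 230] [ 0.525 -0.182  0.03 ]  [187 174 168] [ 0.515 -0.186  0.032]  [95 76 77] [ 0.479 -0.14   0.074]  
202 [134 134 131] [ 0.536 -0.159  0.031]  [233 233 229] [ 0.526 -0.164  0.032]  [235 237 232] [ 0.519 -0.172  0.03 ]  [212 212 208] [ 0.497 -0.154  0.05 ]  [87 86 88] [ 0.48  -0.145  0.063]  
204 [168 168 163] [ 0.53  -0.149  0.031]  [233 235 230] [ 0.522 -0.157  0.029]  [225 226 221] [ 0.516 -0.167  0.026]  [141 142 141] [ 0.497 -0.154  0.042]  [81 81 83] [ 0.487 -0.157  0.044]
```

View pics/a3.png

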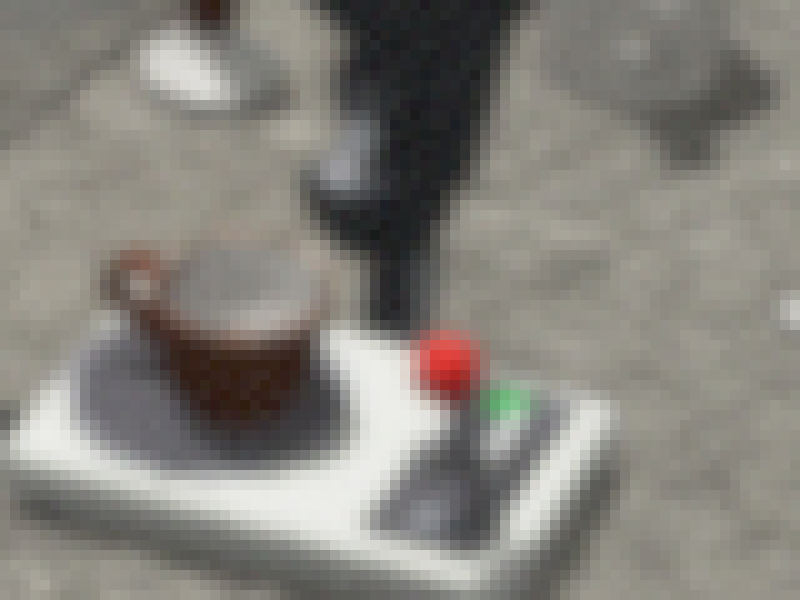

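The side view shows the closed fingers ending at about pixel (290,194), roughly z = 0.135. The reported TCP height is 0.095, so the two disagree. I'll lower a little, beside the lever, and measure again before pushing.

{"fn": "move_arm", "kwargs": {
  "steps": [
    {"translation":[0,-0.03,0.1],"turn":[0,0,0],"jaw":-1},
    {"translation":[0,-0.03,0.2],"turn":[0,0,0],"jaw":-1},
    {"translation":[0,-0.03,0.2],"turn":[0,0,0],"jaw":-1},
    {"translation":[0,-0.03,0.2],"turn":[0,0,0],"jaw":-1}
  ]
}}

```text
time_s: 3.18
ee_pos: [0.4774, -0.0878, 0.0746]
tcp_rot: [-179.8, -0.2, 9.2]
force: [-0.2, 0.1, -0.3]
grip_width: 0.0004
```

```bash
cat > look.py <<'E'
from h import *; from station import observe,grab_frame
import sys
s=observe();print(s['time_s'],s['ee_pos'],s['tcp_rot'],s['force'],s['grip_width'],s['joint_positions'].round(2))
f=grab_frame("side");np.savez("last.npz",**f)
x0,y0=int(sys.argv[2]),int(sys.argv[3])
c=f["color"][y0:y0+60,x0:x0+80,::-1];cv2.imwrite("pics/%s.png"%sys.argv[1],cv2.resize(c,(800,600),interpolation=cv2.INTER_NEAREST))
# finger points: near tcp axis
P,uv=deproj(f,np.ones((420,560),bool))
d=np.hypot(*(P[:,:2]-s['ee_pos'][:2]).T)
m=(d<.03)&(P[:,2]>.06)&(P[:,2]<.25)
c=f["color"][uv[:,1],uv[:,0]].astype(int)
m&=~((c[:,0]>120)&(c[:,1]<90))
i=np.argsort(P[m][:,2])[:8];print(np.c_[P[m][i].round(3),uv[m][i]])
E
python3 look.py a4 250 160
```

```text
3.175 [ 0.47743058 -0.08782381  0.07463327] [-179.8204691    -0.23436929    9.21901246] [-0.16247497  0.05616788 -0.30521432] 0.0004285917512975178 [ 29.99  12.07 -25.84 108.15   5.73  60.89 -78.91]
[[ 4.82e-01 -8.50e-02  1.11e-01  2.87e+02  1.99e+02]
 [ 4.70e-01 -8.40e-02  1.16e-01  2.90e+02  1.99e+02]
 [ 4.75e-01 -7.90e-02  1.17e-01  2.88e+02  1.99e+02]
 [ 4.72e-01 -8.00e-02  1.17e-01  2.89e+02  1.99e+02]
 [ 4.66e-01 -8.40e-02  1.18e-01  2.91e+02  1.99e+02]
 [ 4.65e-01 -8.80e-02  1.20e-01  2.92e+02  1.98e+02]
 [ 4.78e-01 -7.70e-02  1.21e-01  2.87e+02  1.98e+02]
 [ 4.80e-01 -7.50e-02  1.22e-01  2.86e+02  1.98e+02]]
```

View pics/a4.png

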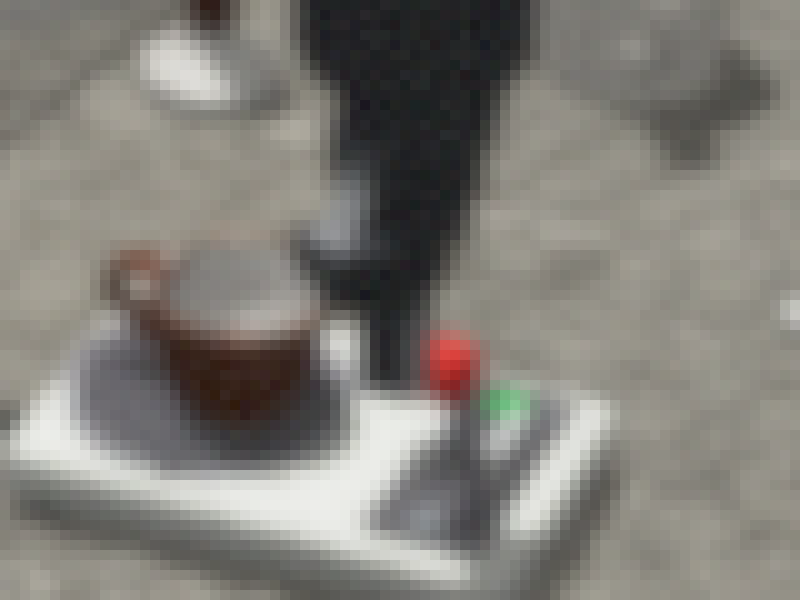

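{"fn": "move_arm", "kwargs": {
  "steps": [
    {"translation":[0,-0.0,0.1],"turn":[0,0,0],"jaw":-1},
    {"translation":[0,0,0.2],"turn":[0,0,0],"jaw":-1},
    {"translation":[0,0,0.3],"turn":[0,0,0],"jaw":-1},
    {"translation":[0,0,0.3],"turn":[0,0,0],"jaw":-1},
    {"translation":[0,0,0.3],"turn":[0,0,0],"jaw":-1}
  ]
}}

```text
time_s: 3.85
ee_pos: [0.4778, -0.0877, 0.0449]
tcp_rot: [-179.8, -0.3, 9.2]
force: [0.5, -0.5, 0.4]
grip_width: 0.0
```

```bash
python3 look.py a5 250 160
```

```text
3.85 [ 0.47781959 -0.08772113  0.04487977] [-179.82656402   -0.2584615     9.21995262] [ 0.50248879 -0.48998276  0.39188924] 2.045873686278564e-05 [ 29.5   14.26 -25.6  109.92   7.    57.16 -79.97]
[[ 4.84e-01 -8.60e-02  8.10e-02  2.86e+02  2.06e+02]
 [ 4.72e-01 -8.30e-02  8.30e-02  2.89e+02  2.07e+02]
 [ 4.80e-01 -8.40e-02  8.40e-02  2.87e+02  2.06e+02]
 [ 4.68e-01 -8.30e-02  8.50e-02  2.90e+02  2.07e+02]
 [ 4.86e-01 -8.20e-02  8.60e-02  2.85e+02  2.05e+02]
 [ 4.66e-01 -8.60e-02  8.80e-02  2.91e+02  2.06e+02]
 [ 4.68e-01 -8.40e-02  8.90e-02  2.90e+02  2.06e+02]
 [ 4.73e-01 -7.90e-02  9.00e-02  2.88e+02  2.06e+02]]
```

View pics/a5.png

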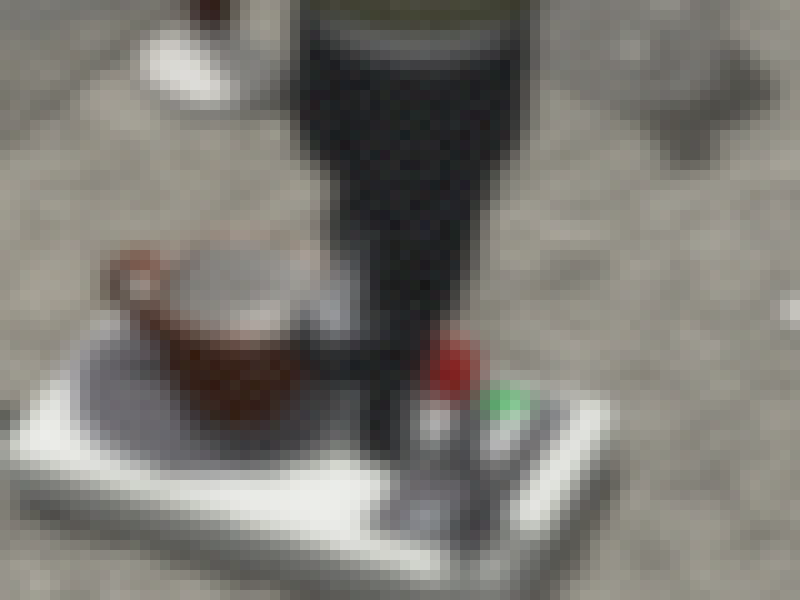

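The fingertip is now measured at about z = 0.082, which is knob height, beside the knob and clear of the cup. Now I'll push towards the green dot.

{"fn": "move_arm", "kwargs": {
  "steps": [
    {"translation":[0,0.1,0],"turn":[0,0,0],"jaw":-1},
    {"translation":[0,0.2,0],"turn":[0,0,0],"jaw":-1},
    {"translation":[0,0.25,0],"turn":[0,0,0],"jaw":-1},
    {"translation":[0,0.3,0],"turn":[0,0,0],"jaw":-1},
    {"translation":[0,0.35,0],"turn":[0,0,0],"jaw":-1},
    {"translation":[0,0.4,0],"turn":[0,0,0],"jaw":-1},
    {"translation":[0,0.4,0],"turn":[0,0,0],"jaw":-1}
  ]
}}

```text
time_s: 4.78
ee_pos: [0.4845, -0.1188, 0.0494]
tcp_rot: [-179.4, -0.3, 9.6]
force: [-27.5, 31.5, 57.9]
grip_width: -0.0004
```

```bash
python3 look.py a6 250 160
```

```text
4.775 [ 0.48447632 -0.11882525  0.04935916] [-179.4434934    -0.27282042    9.61684562] [-27.51013222  31.45121845  57.9001793 ] -0.0004014905327210645 [ 32.05  15.46 -24.58 107.69   6.77  58.28 -75.69]
[[ 4.83e-01 -1.49e-01  6.30e-02  2.96e+02  2.01e+02]
 [ 4.82e-01 -1.47e-01  6.90e-02  2.96e+02  2.00e+02]
 [ 4.82e-01 -1.46e-01  7.40e-02  2.96e+02  1.99e+02]
 [ 4.82e-01 -1.46e-01  7.80e-02  2.96e+02  1.98e+02]
 [ 4.86e-01 -1.12e-01  8.80e-02  2.90e+02  2.00e+02]
 [ 4.83e-01 -1.14e-01  8.90e-02  2.91e+02  2.00e+02]
 [ 4.80e-01 -1.15e-01  8.90e-02  2.92e+02  2.00e+02]
 [ 4.76e-01 -1.15e-01  9.10e-02  2.93e+02  2.00e+02]]
```

View pics/a6.png

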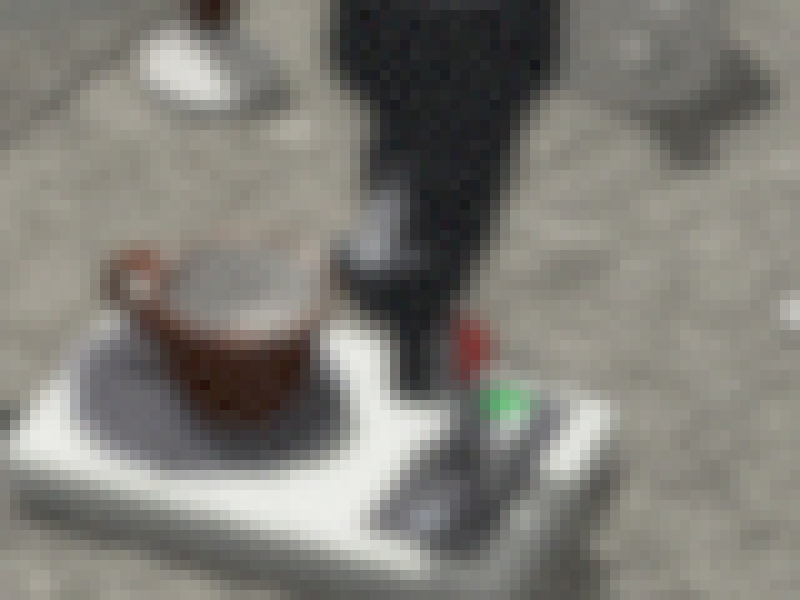

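The wrist force has risen to about 70 N with a large upward part, so something other than the knob is in the way. I'm backing off at once.

{"fn": "move_arm", "kwargs": {
  "steps": [
    {"translation":[0,-0.15,0],"turn":[0,0,0],"jaw":-1},
    {"translation":[0,-0.25,0],"turn":[0,0,0],"jaw":-1},
    {"translation":[0,-0.3,0],"turn":[0,0,0],"jaw":-1}
  ]
}}

```text
time_s: 5.2
ee_pos: [0.4792, -0.0896, 0.0493]
tcp_rot: [-179.5, -0.2, 9.6]
force: [-1.0, 1.2, -1.3]
grip_width: 0.0001
```

```bash
python3 look.py a7 250 160; python3 - <<'E'
from h import *; from station import *
f=dict(np.load("last.npz"))
c=f["color"].astype(int);red=(c[...,0]>110)&(c[...,1]<80)&(c[...,2]<80)
P,uv=deproj(f,red);m=(P[:,2]>.07)&(P[:,0]<.6);print(np.c_[P[m].round(3),uv[m]])
t=grab_frame("top");cv2.imwrite("pics/t7.png",cv2.resize(t["color"][170:290,230:390,::-1],(800,600),interpolation=cv2.INTER_CUBIC))
E
```

```text
5.2 [ 0.47920585 -0.08961405  0.04931315] [-179.46959903   -0.24969781    9.59035103] [-0.96339772  1.16949242 -1.27258659] 9.96886764488718e-05 [ 29.95  14.23 -25.6  109.29   6.52  57.88 -78.84]
[[ 4.80e-01 -8.30e-02  8.80e-02  2.87e+02  2.05e+02]
 [ 4.69e-01 -9.00e-02  8.80e-02  2.91e+02  2.05e+02]
 [ 4.73e-01 -8.50e-02  9.00e-02  2.89e+02  2.05e+02]
 [ 4.75e-01 -8.20e-02  9.10e-02  2.88e+02  2.05e+02]
 [ 4.69e-01 -8.50e-02  9.20e-02  2.90e+02  2.05e+02]
 [ 4.70e-01 -9.80e-02  9.20e-02  2.92e+02  2.03e+02]
 [ 4.88e-01 -8.40e-02  9.30e-02  2.85e+02  2.03e+02]
 [ 4.79e-01 -8.20e-02  9.40e-02  2.87e+02  2.04e+02]]
[[ 4.85e-01 -1.36e-01  9.90e-02  2.94e+02  1.94e+02]
 [ 4.68e-01 -9.80e-02  1.24e-01  2.93e+02  1.95e+02]
 [ 4.81e-01 -1.28e-01  1.02e-01  2.94e+02  1.95e+02]
 [ 4.77e-01 -1.28e-01  1.03e-01  2.95e+02  1.95e+02]
 [ 4.75e-01 -1.32e-01  1.01e-01  2.96e+02  1.95e+02]
 [ 4.83e-01 -1.27e-01  9.70e-02  2.93e+02  1.96e+02]
 [ 4.80e-01 -1.27e-01  9.80e-02  2.94e+02  1.96e+02]
 [ 4.77e-01 -1.29e-01  9.80e-02  2.95e+02  1.96e+02]
 [ 4.71e-01 -1.26e-01  1.03e-01  2.96e+02  1.96e+02]
 [
[... 1471 characters left out ...]
 2.33e+02]
 [ 5.36e-01  1.32e-01  9.30e-02  2.33e+02  2.33e+02]
 [ 5.32e-01  1.32e-01  9.50e-02  2.34e+02  2.33e+02]
 [ 5.33e-01  1.26e-01  9.00e-02  2.35e+02  2.33e+02]
 [ 5.29e-01  1.26e-01  9.20e-02  2.36e+02  2.33e+02]
 [ 5.28e-01  1.24e-01  9.10e-02  2.37e+02  2.33e+02]
 [ 5.39e-01  1.34e-01  8.90e-02  2.32e+02  2.34e+02]
 [ 5.35e-01  1.34e-01  9.10e-02  2.33e+02  2.34e+02]
 [ 5.32e-01  1.33e-01  9.10e-02  2.34e+02  2.34e+02]
 [ 5.30e-01  1.31e-01  9.00e-02  2.35e+02  2.34e+02]
 [ 5.28e-01  1.28e-01  9.00e-02  2.36e+02  2.34e+02]
 [ 5.37e-01  1.31e-01  8.30e-02  2.33e+02  2.35e+02]
 [ 5.34e-01  1.31e-01  8.50e-02  2.34e+02  2.35e+02]
 [ 5.32e-01  1.29e-01  8.50e-02  2.35e+02  2.35e+02]]
```

View pics/a7.png

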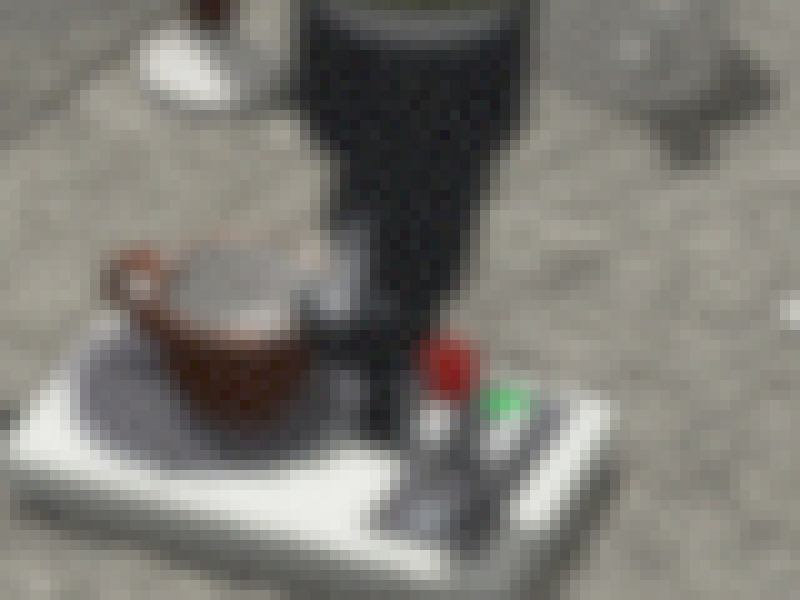

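View pics/t7.png

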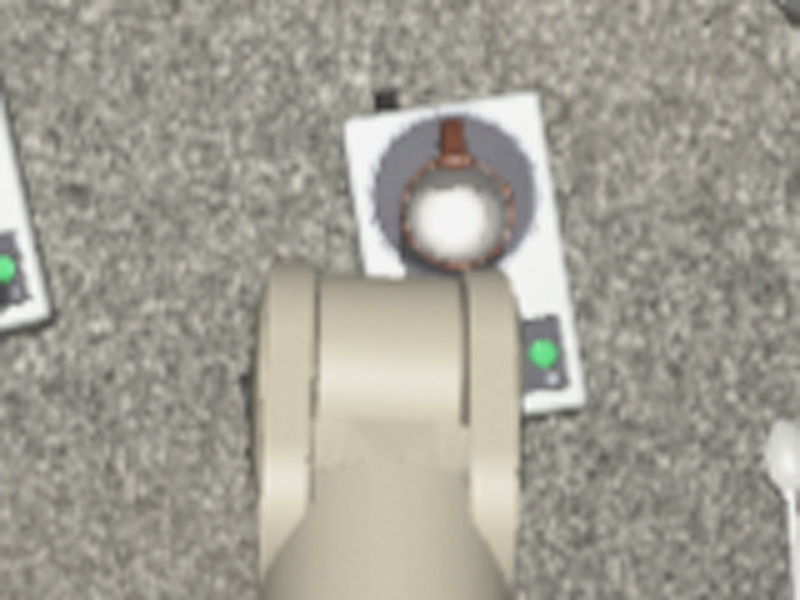

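The picture shows the knob back at OFF (294,196) and the cup unmoved, so no harm was done. Before pushing again I need the gripper's real shape, so I'll slice its point cloud by height.

```bash
python3 - <<'E'
from h import *
for fn,tcp,yaw in(("last.npz",(.4792,-.0896,.0493),9.6),("side0.npz",(.1916,-.5943,.1911),17.9)):
    f=dict(np.load(fn));P,uv=deproj(f,np.ones((420,560),bool))
    d=P-np.array(tcp);a=np.radians(yaw)
    x=d[:,0]*np.cos(a)+d[:,1]*np.sin(a);y=-d[:,0]*np.sin(a)+d[:,1]*np.cos(a)
    c=f["color"][uv[:,1],uv[:,0]].astype(int)
    print(fn)
    for h in np.arange(-.02,.26,.01):
        m=(np.abs(x)<.08)&(np.abs(y)<.08)&(d[:,2]>h)&(d[:,2]<h+.01)
        if m.sum():print(h.round(3),m.sum(),"x",x[m].min().round(3),x[m].max().round(3),"y",y[m].min().round(3),y[m].max().round(3),c[m].mean(0).round())
f=dict(np.load("side0.npz"));cv2.imwrite("pics/s0.png",cv2.resize(f["color"][60:150,400:520,::-1],(800,600),interpolation=cv2.INTER_NEAREST))
E
```

```text
last.npz
-0.02 214 x -0.035 0.08 y -0.08 -0.011 [130. 130. 129.]
-0.01 43 x -0.023 0.077 y -0.077 -0.047 [102.  98.  97.]
0.0 28 x -0.021 0.08 y -0.078 -0.044 [83. 72. 68.]
0.01 23 x -0.01 0.078 y -0.069 -0.039 [63. 49. 43.]
0.02 23 x -0.008 0.08 y -0.059 -0.04 [70. 52. 45.]
0.03 19 x -0.014 0.078 y -0.062 0.006 [123. 104.  99.]
0.04 32 x -0.017 0.01 y -0.052 0.012 [118.  86.  84.]
0.05 26 x -0.014 0.011 y -0.046 0.013 [91. 69. 68.]
0.06 17 x -0.013 0.004 y -0.002 0.015 [63. 60. 61.]
0.07 7 x -0.014 0.003 y -0.012 0.015 [81. 59. 60.]
0.08 23 x -0.016 0.01 y -0.033 0.032 [75. 63. 62.]
0.09 22 x -0.015 0.007 y -0.038 0.041 [49. 47. 47.]
0.1 33 x -0.019 0.009 y -0.049 0.048 [52. 52. 52.]
0.11 36 x -0.019 0.015 y -0.061 0.054 [51. 51. 51.]
0.12 48 x -0.019 0.016 y -0.048 0.063 [57. 57. 58.]
0.13 56 x -0.022 0.009 y -0.024 0.061 [78. 79. 80.]
0.14 51 x -0.022 0.018 y -0.012 0.043 [50. 51. 53.]
0.15 26 x -0.013 0.01 y 0.013 0.039 [41. 43. 44.]
0.16 30 x -0.037 0.009 y -0.0 0.04 [41. 42. 43.]
0.17 67 x -0.039 0.03 y -0.004 0.037 [45. 45. 46.]
0.18 64 x -0.04 0.03 y -0.012 0.036 [41. 41. 43.
[... 851 characters left out ...]
.021 0.018 y -0.059 0.075 [44. 45. 46.]
0.14 51 x -0.02 0.018 y -0.032 0.072 [51. 52. 53.]
0.15 48 x -0.014 0.011 y 0.002 0.072 [58. 60. 62.]
0.16 34 x -0.032 0.033 y 0.014 0.041 [42. 43. 43.]
0.17 63 x -0.03 0.035 y 0.008 0.041 [40. 41. 41.]
0.18 67 x -0.029 0.036 y 0.005 0.042 [38. 38. 39.]
0.19 65 x -0.028 0.036 y 0.0 0.04 [35. 36. 37.]
0.2 63 x -0.028 0.036 y -0.018 0.041 [38. 39. 40.]
0.21 80 x -0.027 0.036 y -0.02 0.04 [79. 80. 79.]
0.22 33 x -0.021 0.04 y 0.007 0.045 [72. 73. 65.]
0.23 65 x -0.017 0.042 y -0.003 0.048 [70. 69. 57.]
0.24 69 x -0.014 0.041 y -0.003 0.048 [109. 105.  94.]
0.25 53 x -0.011 0.04 y 0.005 0.044 [99. 95. 86.]
0.26 61 x -0.011 0.039 y 0.001 0.047 [96. 92. 83.]
```

View pics/s0.png

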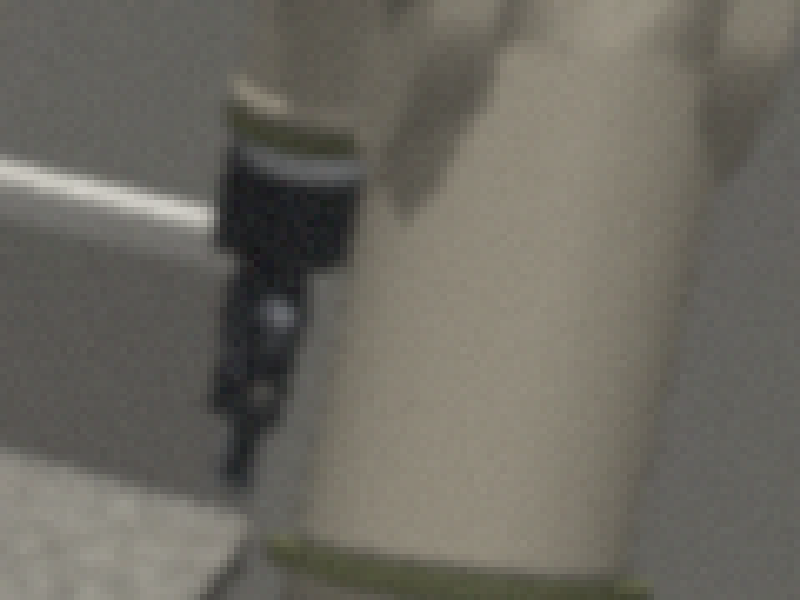

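The visible fingertips end about 37 mm above the reported TCP. The force pattern, though, fits a tip at the reported height riding up on the cheeks (0.050 m). A push at a reported z of about 0.077 separates the two safely: either the fingers pass over the knob, or they push it properly.

{"fn": "move_arm", "kwargs": {
  "steps": [
    {"translation":[0,0,-0.28],"turn":[0,0,0],"jaw":-1},
    {"translation":[0,0,-0.28],"turn":[0,0,0],"jaw":-1},
    {"translation":[0,0.1,-0.28],"turn":[0,0,0],"jaw":-1},
    {"translation":[0,0.15,-0.28],"turn":[0,0,0],"jaw":-1},
    {"translation":[0,0.2,-0.28],"turn":[0,0,0],"jaw":-1},
    {"translation":[0,0.25,-0.28],"turn":[0,0,0],"jaw":-1},
    {"translation":[0,0.25,-0.28],"turn":[0,0,0],"jaw":-1}
  ]
}}

```text
time_s: 6.18
ee_pos: [0.4832, -0.1149, 0.0768]
tcp_rot: [-179.4, -0.2, 9.6]
force: [0.3, -0.5, 0.2]
grip_width: 0.0001
```

```bash
python3 look.py a8 250 160
```

```text
6.175 [ 0.48318855 -0.11494954  0.07680168] [-179.44453055   -0.22150748    9.5601258 ] [ 0.30523218 -0.48102633  0.16255038] 5.627458667457961e-05 [ 32.06  13.33 -24.8  106.3    5.63  61.64 -75.27]
[[ 4.84e-01 -1.44e-01  6.60e-02  2.95e+02  2.01e+02]
 [ 4.79e-01 -1.41e-01  7.40e-02  2.96e+02  2.00e+02]
 [ 4.80e-01 -1.29e-01  8.10e-02  2.94e+02  2.00e+02]
 [ 4.77e-01 -1.30e-01  8.10e-02  2.95e+02  2.00e+02]
 [ 4.83e-01 -1.28e-01  8.40e-02  2.93e+02  1.99e+02]
 [ 4.86e-01 -1.25e-01  8.50e-02  2.92e+02  1.99e+02]
 [ 4.76e-01 -1.28e-01  8.70e-02  2.95e+02  1.99e+02]
 [ 4.73e-01 -1.36e-01  8.70e-02  2.97e+02  1.98e+02]]
```

View pics/a8.png

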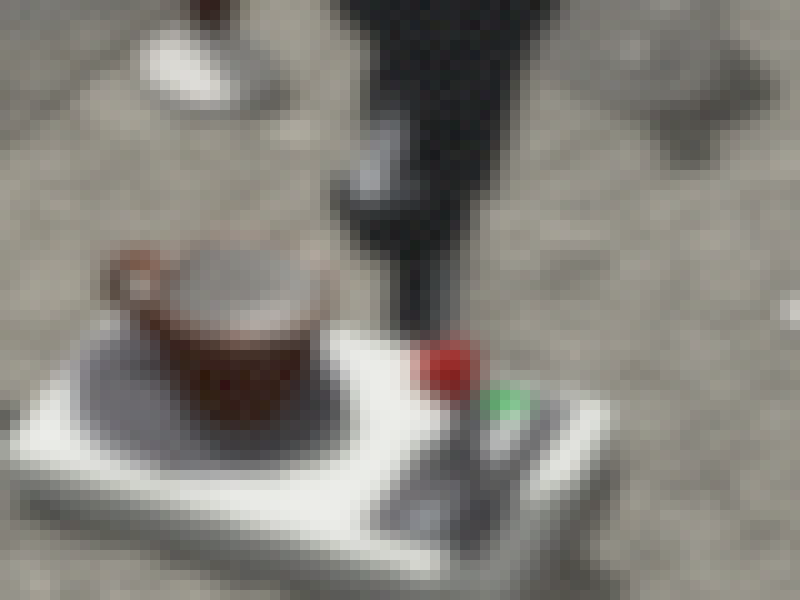

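With no force, the fingers passed over the knob, so the images are right: the true tip is about 37 mm above the reported TCP. The earlier jam was the flared linkage, which spreads along the jaw axis, meeting the knob top. I'll turn the tool 90° so its slim side faces the knob.

{"fn": "move_arm", "kwargs": {
  "steps": [
    {"translation":[0,-0.1,-0.3],"turn":[0,0,0],"jaw":-1},
    {"translation":[0,-0.3,-0.3],"turn":[0,0,0.05],"jaw":-1},
    {"translation":[0,-0.3,-0.3],"turn":[0,0,0.1],"jaw":-1},
    {"translation":[0,-0.3,-0.3],"turn":[0,0,0.15],"jaw":-1},
    {"translation":[0,-0.3,-0.3],"turn":[0,0,0.2],"jaw":-1},
    {"translation":[0,-0.3,-0.3],"turn":[0,0,0.25],"jaw":-1},
    {"translation":[0,-0.3,-0.3],"turn":[0,0,0.3],"jaw":-1},
    {"translation":[0,-0.3,-0.3],"turn":[0,0,0.35],"jaw":-1},
    {"translation":[0,-0.3,-0.3],"turn":[0,0,0.4],"jaw":-1},
    {"translation":[0,-0.3,-0.3],"turn":[0,0,0.45],"jaw":-1},
    {"translation":[0,-0.3,-0.3],"turn":[0,0,0.5],"jaw":-1},
    {"translation":[0,-0.3,-0.3],"turn":[0,0,0.5],"jaw":-1}
  ]
}}

```text
time_s: 7.72
ee_pos: [0.4781, -0.0849, 0.1072]
tcp_rot: [-179.8, 0.6, -80.3]
force: [0.7, -0.3, -0.8]
grip_width: -0.0002
```

```bash
python3 look.py a9 250 160;python3 - <<'E'
from h import *; from station import observe
s=observe()
for o,z in((.067,.1),(.067,.048),(.012,.048)):print(row([*fr(PC,YC,o),z],YC-90,s))
E
```

```text
7.725 [ 0.47811721 -0.08492437  0.10719848] [-179.77197287    0.55800539  -80.32102223] [ 0.71627366 -0.25958601 -0.77768279] -0.0002069015257368471 [  22.99    9.41  -17.82  106.08    2.5    64.91 -165.98]
[[ 4.70e-01 -8.20e-02  1.44e-01  2.90e+02  1.92e+02]
 [ 4.82e-01 -7.70e-02  1.47e-01  2.86e+02  1.91e+02]
 [ 4.78e-01 -7.60e-02  1.49e-01  2.87e+02  1.91e+02]
 [ 4.72e-01 -7.90e-02  1.49e-01  2.89e+02  1.91e+02]
 [ 4.69e-01 -7.90e-02  1.51e-01  2.90e+02  1.91e+02]
 [ 4.87e-01 -7.90e-02  1.51e-01  2.85e+02  1.89e+02]
 [ 4.82e-01 -7.60e-02  1.51e-01  2.86e+02  1.90e+02]
 [ 4.79e-01 -7.80e-02  1.51e-01  2.87e+02  1.90e+02]]
([0.118, 0.02, 0.071], [-0.001, 0.003, 0.003])
([0.123, 0.022, 0.591], [-0.001, 0.003, 0.003])
([0.673, 0.027, 0.585], [-0.001, 0.003, 0.003])
```

View pics/a9.png

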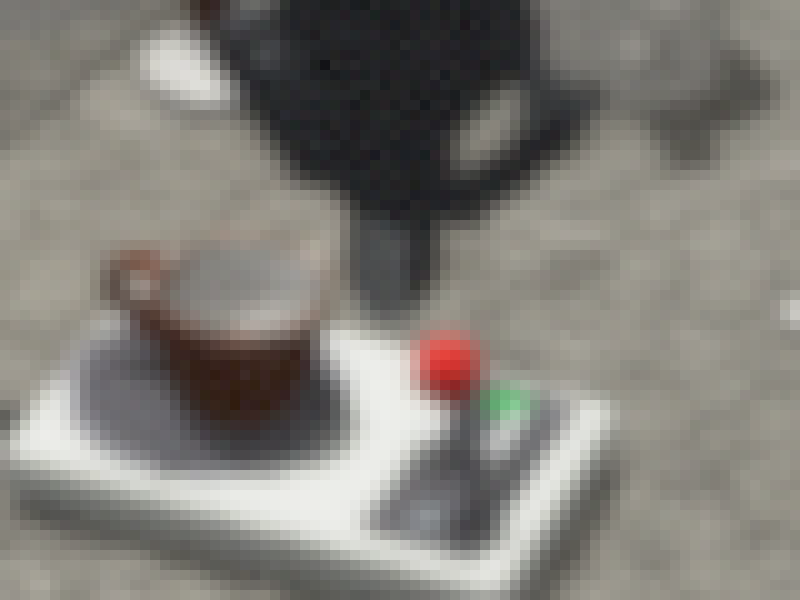

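{"fn": "move_arm", "kwargs": {
  "steps": [
    {"translation":[0.05,0.02,0.2],"turn":[0,0,0],"jaw":-1},
    {"translation":[0.1,0.02,0.4],"turn":[0,0,0],"jaw":-1},
    {"translation":[0.1,0.02,0.58],"turn":[0,0,0],"jaw":-1},
    {"translation":[0.1,0.02,0.58],"turn":[0,0,0],"jaw":-1},
    {"translation":[0.1,0.02,0.58],"turn":[0,0,0],"jaw":-1},
    {"translation":[0.2,0.02,0.58],"turn":[0,0,0],"jaw":-1},
    {"translation":[0.28,0.02,0.58],"turn":[0,0,0],"jaw":-1},
    {"translation":[0.32,0.02,0.58],"turn":[0,0,0],"jaw":-1},
    {"translation":[0.36,0.02,0.58],"turn":[0,0,0],"jaw":-1}
  ]
}}

```text
time_s: 8.9
ee_pos: [0.4831, -0.1184, 0.0499]
tcp_rot: [-179.7, 0.7, -80.1]
force: [-1.7, 6.4, 5.7]
grip_width: 0.0
```

```bash
python3 look.py b1 250 160
```

```text
8.9 [ 0.48313638 -0.11843242  0.04986747] [-179.69543987    0.65961774  -80.06422322] [-1.68533702  6.44875285  5.6839235 ] 2.3630600216033114e-05 [  25.     14.41  -16.32  108.15    3.88   57.98 -162.95]
[[ 4.81e-01 -1.45e-01  7.00e-02  2.96e+02  2.00e+02]
 [ 4.78e-01 -1.47e-01  7.00e-02  2.97e+02  2.00e+02]
 [ 4.80e-01 -1.42e-01  7.70e-02  2.96e+02  1.99e+02]
 [ 4.81e-01 -1.44e-01  7.90e-02  2.96e+02  1.98e+02]
 [ 4.87e-01 -1.14e-01  8.70e-02  2.90e+02  2.00e+02]
 [ 4.74e-01 -1.12e-01  8.90e-02  2.93e+02  2.01e+02]
 [ 4.82e-01 -1.13e-01  9.00e-02  2.91e+02  2.00e+02]
 [ 4.74e-01 -1.37e-01  9.10e-02  2.97e+02  1.97e+02]]
```

View pics/b1.png

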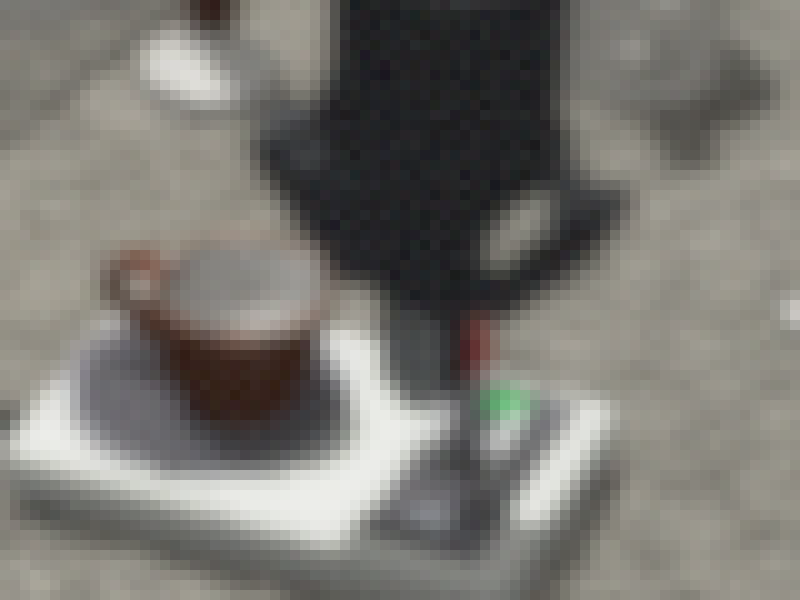

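The push is working at 6 N, but the upward force shows the finger sticking to the knob. That explains the earlier jam as a strut effect between finger, knob and pivot. I'll carry on and lift the tool along the knob's arc.

{"fn": "move_arm", "kwargs": {
  "steps": [
    {"translation":[0.04,0,-0.03],"turn":[0,0,0],"jaw":-1},
    {"translation":[0.08,0,-0.05],"turn":[0,0,0],"jaw":-1},
    {"translation":[0.12,0,-0.07],"turn":[0,0,0],"jaw":-1},
    {"translation":[0.16,0,-0.085],"turn":[0,0,0],"jaw":-1}
  ]
}}

```text
time_s: 9.45
ee_pos: [0.4859, -0.1361, 0.0582]
tcp_rot: [-179.7, 0.6, -80.1]
force: [0.3, 0.5, -1.0]
grip_width: 0.0001
```

```bash
python3 look.py b2 250 160
```

```text
9.45 [ 0.48594956 -0.13614558  0.05818457] [-179.69064191    0.59662558  -80.14582147] [ 0.27516666  0.46759294 -0.95934066] 6.790606940726314e-05 [  26.2    14.58  -15.64  106.67    3.75   59.24 -161.02]
[[ 4.91e-01 -1.63e-01  6.00e-02  2.96e+02  1.99e+02]
 [ 4.81e-01 -1.59e-01  6.20e-02  2.98e+02  2.00e+02]
 [ 4.86e-01 -1.62e-01  6.30e-02  2.97e+02  1.99e+02]
 [ 4.82e-01 -1.61e-01  6.50e-02  2.98e+02  1.99e+02]
 [ 4.89e-01 -1.59e-01  6.70e-02  2.96e+02  1.98e+02]
 [ 4.83e-01 -1.62e-01  6.80e-02  2.98e+02  1.98e+02]
 [ 4.91e-01 -1.63e-01  6.90e-02  2.96e+02  1.97e+02]
 [ 4.84e-01 -1.57e-01  7.00e-02  2.97e+02  1.98e+02]]
```

View pics/b2.png

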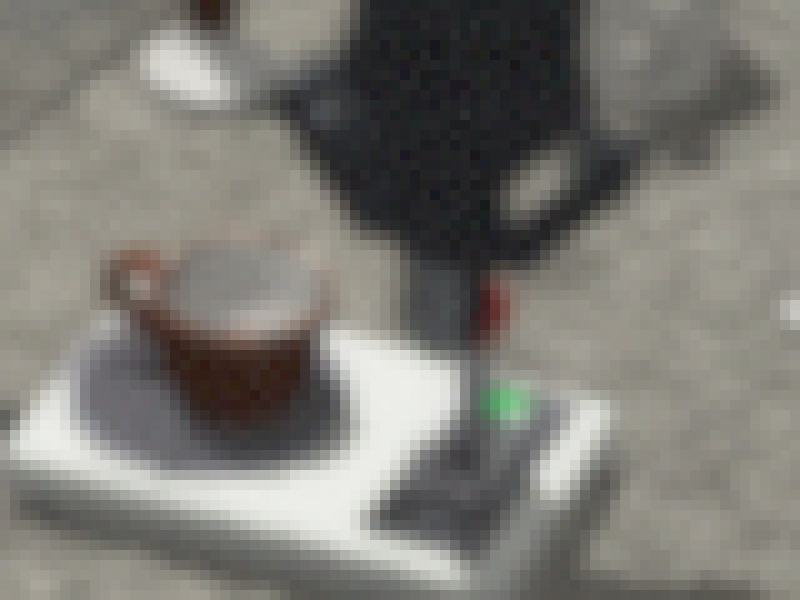

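{"fn": "move_arm", "kwargs": {
  "steps": [
    {"translation":[0.04,0,-0.01],"turn":[0,0,0],"jaw":-1},
    {"translation":[0.08,0,-0.01],"turn":[0,0,0],"jaw":-1},
    {"translation":[0.12,0,-0.01],"turn":[0,0,0],"jaw":-1},
    {"translation":[0.16,0,-0.01],"turn":[0,0,0],"jaw":-1},
    {"translation":[0.18,0,-0.01],"turn":[0,0,0],"jaw":-1}
  ]
}}

```text
time_s: 10.12
ee_pos: [0.4892, -0.1549, 0.0591]
tcp_rot: [-179.7, 0.6, -80.2]
force: [-0.3, 0.6, -0.0]
grip_width: 0.0005
```

```bash
python3 look.py b3 250 160
```

```text
10.125 [ 0.48917434 -0.15490784  0.05914825] [-179.67811055    0.57015045  -80.19920474] [-0.30161447  0.61854494 -0.00297012] 0.0004517373662981978 [  27.42   15.42  -14.94  105.42    3.8    59.63 -159.12]
[[ 4.84e-01 -1.78e-01  6.20e-02  3.00e+02  1.97e+02]
 [ 4.87e-01 -1.82e-01  6.30e-02  3.00e+02  1.96e+02]
 [ 4.86e-01 -1.74e-01  6.40e-02  2.99e+02  1.97e+02]
 [ 4.88e-01 -1.77e-01  6.50e-02  2.99e+02  1.96e+02]
 [ 4.90e-01 -1.74e-01  6.60e-02  2.98e+02  1.96e+02]
 [ 4.93e-01 -1.79e-01  6.70e-02  2.98e+02  1.95e+02]
 [ 4.89e-01 -1.80e-01  6.80e-02  2.99e+02  1.95e+02]
 [ 4.89e-01 -1.79e-01  7.20e-02  2.99e+02  1.94e+02]]
```

View pics/b3.png

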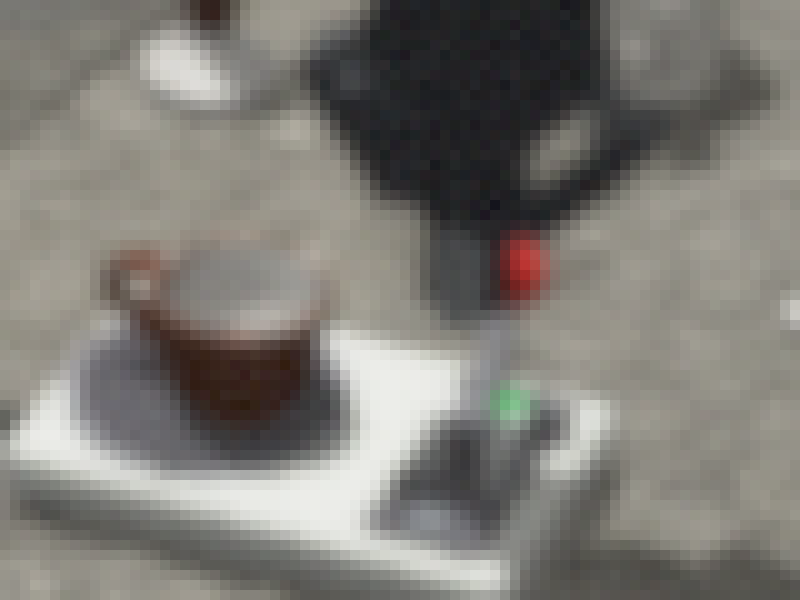

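The lever has snapped over to ON: its knob is now at (302,187), on the green side. The cup has not moved. Next I'll lift, turn the wrist back and go to the empty warmer.

{"fn": "move_arm", "kwargs": {
  "steps": [
    {"translation":[0,0,-0.4],"turn":[0,0,0],"jaw":-1},
    {"translation":[0,0,-0.9],"turn":[0,0,-0.05],"jaw":-1},
    {"translation":[-0.3,0,-0.9],"turn":[0,0,-0.1],"jaw":-1},
    {"translation":[-0.6,0,-0.9],"turn":[0,0,-0.15],"jaw":-1},
    {"translation":[-0.9,0,-0.9],"turn":[0,0,-0.2],"jaw":-1},
    {"translation":[-1,0,-0.9],"turn":[0,0,-0.25],"jaw":-1},
    {"translation":[-1,0,-0.9],"turn":[0,0,-0.3],"jaw":-1},
    {"translation":[-1,0,-0.9],"turn":[0,0,-0.35],"jaw":-1},
    {"translation":[-1,0,-0.9],"turn":[0,0,-0.4],"jaw":-1},
    {"translation":[-1,0,-0.9],"turn":[0,0,-0.45],"jaw":-1},
    {"translation":[-1,0,-0.9],"turn":[0,0,-0.5],"jaw":-1}
  ]
}}

```text
time_s: 11.55
ee_pos: [0.4717, -0.0574, 0.1501]
tcp_rot: [-179.4, -0.3, 10.1]
force: [-0.1, -0.9, -0.7]
grip_width: -0.0003
```

```bash
python3 - <<'E'
from h import *; from station import observe
s=observe();print(s['ee_pos'],s['joint_positions'])
print(row([*fr(PE,YE,-.07),.14],YE+90,s))
E
```

```text
[ 0.47172016 -0.05737677  0.15009152] [ 28.05674732   6.4184965  -26.13739729 103.94234924   2.34322879
  70.1139213  -78.62983116]
([0.999, -1.277, 0.119], [-0.001, -0.004, -0.521])
```

{"fn": "move_arm", "kwargs": {
  "steps": [
    {"translation":[0.3,-0.4,0],"turn":[0,0,-0.05],"jaw":-1},
    {"translation":[0.6,-0.8,0],"turn":[0,0,-0.1],"jaw":-1},
    {"translation":[0.75,-0.95,0],"turn":[0,0,-0.15],"jaw":-1},
    {"translation":[0.75,-0.95,0],"turn":[0,0,-0.2],"jaw":-1},
    {"translation":[0.75,-0.95,0],"turn":[0,0,-0.25],"jaw":-1},
    {"translation":[0.75,-0.95,0],"turn":[0,0,-0.3],"jaw":-1},
    {"translation":[0.75,-0.95,0],"turn":[0,0,-0.35],"jaw":-1},
    {"translation":[0.75,-0.95,0],"turn":[0,0,-0.4],"jaw":-1},
    {"translation":[0.75,-0.95,0],"turn":[0,0,-0.45],"jaw":-1},
    {"translation":[0.75,-0.95,0],"turn":[0,0,-0.49],"jaw":-1},
    {"translation":[0.75,-0.95,0],"turn":[0,0,-0.52],"jaw":-1},
    {"translation":[0.75,-0.95,0],"turn":[0,0,-0.52],"jaw":-1}
  ]
}}

```text
time_s: 13.05
ee_pos: [0.5288, 0.0493, 0.1514]
tcp_rot: [179.7, -0.5, 103.7]
force: [0.1, 0.1, 0.2]
grip_width: -0.0001
```

```bash
python3 look.py c1 195 195; python3 - <<'E'
from h import *; from station import observe
s=observe()
for o,z in((-.07,.13),(-.068,.049),(-.054,.049)):print(row([*fr(PE,YE,o),z],YE+90,s))
E
```

```text
13.05 [0.52882676 0.04933214 0.15140393] [179.6533981   -0.54925001 103.66810141] [0.13171316 0.07837276 0.20587901] -5.8516899990405755e-05 [ 27.32  16.1  -42.52  95.62  10.77  72.32  -3.64]
[[5.26e-01 5.70e-02 1.92e-01 2.50e+02 1.95e+02]
 [5.22e-01 4.80e-02 1.92e-01 2.53e+02 1.94e+02]
 [5.23e-01 5.70e-02 1.93e-01 2.51e+02 1.95e+02]
 [5.30e-01 5.70e-02 1.94e-01 2.49e+02 1.94e+02]
 [5.19e-01 5.70e-02 1.95e-01 2.52e+02 1.95e+02]
 [5.39e-01 5.40e-02 1.96e-01 2.47e+02 1.92e+02]
 [5.31e-01 6.10e-02 1.96e-01 2.48e+02 1.94e+02]
 [5.25e-01 5.80e-02 1.96e-01 2.50e+02 1.94e+02]]
([0.311, 0.268, 0.219], [0.002, -0.003, -0.001])
([0.323, 0.263, 1.029], [0.002, -0.003, -0.001])
([0.463, 0.262, 1.03], [0.002, -0.003, -0.001])
```

View pics/c1.png

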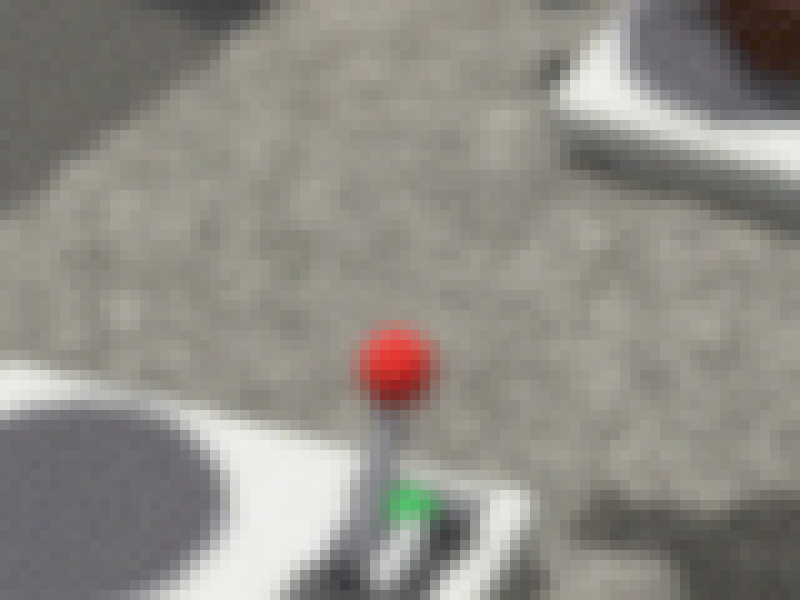

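The knob at (235,231) on the empty warmer is still on the green (ON) side. I'll descend on its -y side and begin the push.

{"fn": "move_arm", "kwargs": {
  "steps": [
    {"translation":[0.15,0.13,0],"turn":[0,0,0],"jaw":-1},
    {"translation":[0.3,0.26,0.1],"turn":[0,0,0],"jaw":-1},
    {"translation":[0.3,0.26,0.5],"turn":[0,0,0],"jaw":-1},
    {"translation":[0.3,0.26,0.8],"turn":[0,0,0],"jaw":-1},
    {"translation":[0.3,0.26,1.0],"turn":[0,0,0],"jaw":-1},
    {"translation":[0.3,0.26,1.0],"turn":[0,0,0],"jaw":-1},
    {"translation":[0.3,0.26,1.0],"turn":[0,0,0],"jaw":-1}
  ]
}}

```text
time_s: 13.98
ee_pos: [0.548, 0.0859, 0.0528]
tcp_rot: [179.6, -0.5, 103.5]
force: [-0.3, 0.5, 1.4]
grip_width: 0.0002
```

```bash
python3 look.py c2 195 195; python3 - <<'E'
from h import *; from station import observe
s=observe()
for o,z in((-.068,.049),(-.054,.049)):print(row([*fr(PE,YE,o),z],YE+90,s))
E
```

```text
13.975 [0.54804885 0.08587253 0.05284205] [179.58452525  -0.54326892 103.53285129] [-0.32670213  0.45767609  1.44370231] 0.00016709200667230616 [ 20.76  24.84 -40.9   99.02  17.5   62.36 -12.07]
[[5.41e-01 8.50e-02 8.90e-02 2.41e+02 2.25e+02]
 [5.44e-01 9.20e-02 9.20e-02 2.39e+02 2.25e+02]
 [5.45e-01 9.50e-02 9.40e-02 2.38e+02 2.25e+02]
 [5.40e-01 8.70e-02 9.50e-02 2.41e+02 2.24e+02]
 [5.40e-01 9.20e-02 9.50e-02 2.40e+02 2.25e+02]
 [5.47e-01 9.20e-02 9.50e-02 2.38e+02 2.24e+02]
 [5.36e-01 8.10e-02 9.70e-02 2.43e+02 2.23e+02]
 [5.48e-01 9.60e-02 9.80e-02 2.37e+02 2.24e+02]]
([0.022, -0.006, 0.041], [0.003, -0.003, -0.001])
([0.162, -0.007, 0.043], [0.003, -0.003, -0.001])
```

View pics/c2.png

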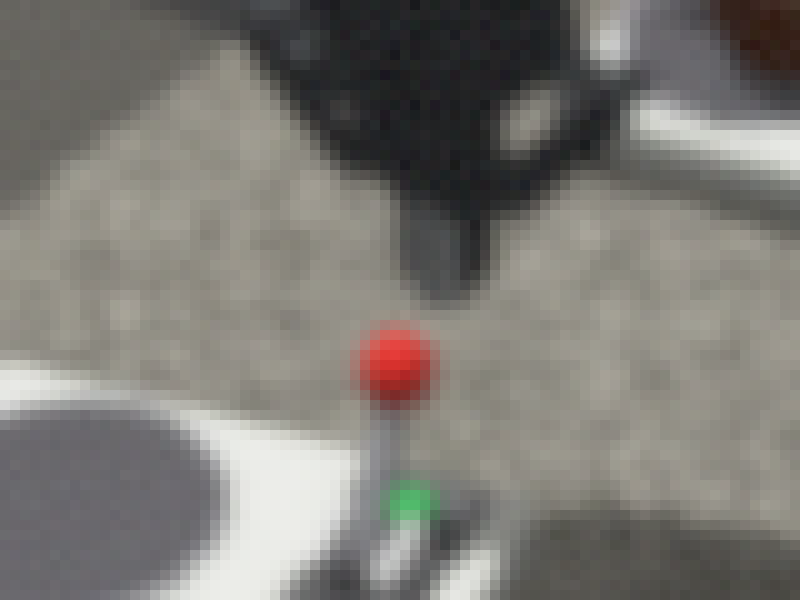

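{"fn": "move_arm", "kwargs": {
  "steps": [
    {"translation":[0.06,0,0.07],"turn":[0,0,0],"jaw":-1},
    {"translation":[0.12,0,0.07],"turn":[0,0,0],"jaw":-1},
    {"translation":[0.17,0,0.06],"turn":[0,0,0],"jaw":-1},
    {"translation":[0.21,0,0.04],"turn":[0,0,0],"jaw":-1},
    {"translation":[0.25,0,0.015],"turn":[0,0,0],"jaw":-1},
    {"translation":[0.29,0,-0.01],"turn":[0,0,0],"jaw":-1}
  ]
}}

```text
time_s: 14.78
ee_pos: [0.5418, 0.1131, 0.0548]
tcp_rot: [179.5, -0.5, 103.5]
force: [0.2, -4.0, 3.5]
grip_width: -0.0001
```

```bash
python3 look.py c3 195 195
```

```text
14.775 [0.54177128 0.11313598 0.05483107] [179.54277269  -0.45193304 103.47390948] [ 0.21261461 -3.99046826  3.47724589] -8.488479447296426e-05 [ 18.25  24.6  -41.4   99.17  17.64  62.49 -15.2 ]
[[5.35e-01 1.39e-01 7.90e-02 2.32e+02 2.38e+02]
 [5.30e-01 1.36e-01 7.90e-02 2.34e+02 2.38e+02]
 [5.31e-01 1.39e-01 8.00e-02 2.33e+02 2.38e+02]
 [5.33e-01 1.41e-01 8.50e-02 2.32e+02 2.37e+02]
 [5.31e-01 1.40e-01 8.50e-02 2.33e+02 2.37e+02]
 [5.28e-01 1.39e-01 8.60e-02 2.34e+02 2.37e+02]
 [5.25e-01 1.37e-01 8.90e-02 2.35e+02 2.36e+02]
 [5.28e-01 1.39e-01 9.00e-02 2.34e+02 2.36e+02]]
```

View pics/c3.png

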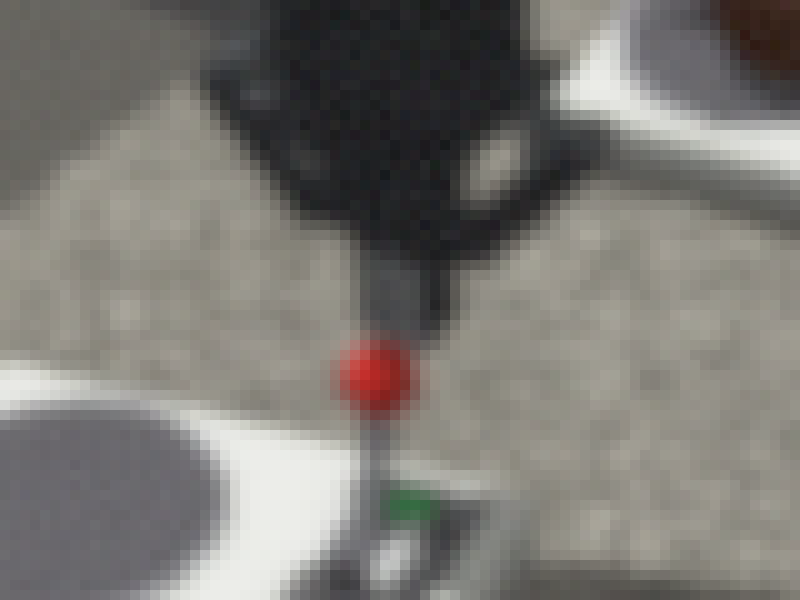

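The lever is moving and the force is only about 5 N, so I'll continue along the arc and past upright.

{"fn": "move_arm", "kwargs": {
  "steps": [
    {"translation":[0.05,0,-0.03],"turn":[0,0,0],"jaw":-1},
    {"translation":[0.1,0,-0.05],"turn":[0,0,0],"jaw":-1},
    {"translation":[0.15,0,-0.07],"turn":[0,0,0],"jaw":-1},
    {"translation":[0.2,0,-0.075],"turn":[0,0,0],"jaw":-1},
    {"translation":[0.24,0,-0.075],"turn":[0,0,0],"jaw":-1},
    {"translation":[0.28,0,-0.075],"turn":[0,0,0],"jaw":-1},
    {"translation":[0.32,0,-0.075],"turn":[0,0,0],"jaw":-1},
    {"translation":[0.32,0,-0.075],"turn":[0,0,0],"jaw":-1}
  ]
}}

```text
time_s: 15.82
ee_pos: [0.534, 0.1458, 0.063]
tcp_rot: [179.5, -0.5, 103.6]
force: [-0.9, 0.5, -0.6]
grip_width: 0.0002
```

```bash
python3 look.py c4 195 195
```

```text
15.825 [0.534017   0.14582158 0.062975  ] [179.50831098  -0.5075082  103.57392721] [-0.91814652  0.45761038 -0.61394792] 0.0002074232044374287 [ 15.45  24.19 -42.21  98.73  17.48  63.36 -18.45]
[[5.22e-01 1.67e-01 6.20e-02 2.30e+02 2.49e+02]
 [5.24e-01 1.70e-01 6.30e-02 2.29e+02 2.49e+02]
 [5.25e-01 1.73e-01 6.50e-02 2.28e+02 2.49e+02]
 [5.22e-01 1.67e-01 6.60e-02 2.30e+02 2.48e+02]
 [5.24e-01 1.64e-01 6.70e-02 2.30e+02 2.47e+02]
 [5.25e-01 1.46e-01 1.04e-01 2.33e+02 2.34e+02]
 [5.25e-01 1.51e-01 1.04e-01 2.32e+02 2.35e+02]
 [5.29e-01 1.55e-01 1.04e-01 2.30e+02 2.35e+02]]
```

View pics/c4.png

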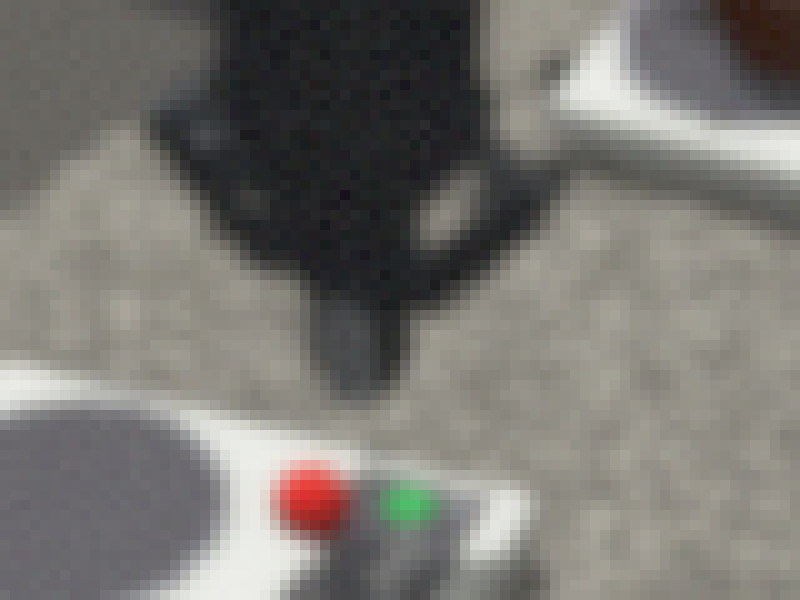

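The empty warmer's lever has snapped over to OFF: its knob is at (226,245), clear of the finger. I'll lift away and check both levers and the cup.

{"fn": "move_arm", "kwargs": {
  "steps": [
    {"translation":[0,0,-0.4],"turn":[0,0,0],"jaw":-1},
    {"translation":[0,0,-0.9],"turn":[0,0,0],"jaw":-1},
    {"translation":[-0.5,0,-0.9],"turn":[0,0,0],"jaw":-1},
    {"translation":[-1,0,-0.9],"turn":[0,0,0],"jaw":-1},
    {"translation":[-1,0,-0.9],"turn":[0,0,0],"jaw":-1},
    {"translation":[-1,0,-0.9],"turn":[0,0,0],"jaw":-1}
  ]
}}

```text
time_s: 16.62
ee_pos: [0.5569, 0.0474, 0.152]
tcp_rot: [179.5, -0.5, 103.5]
force: [1.2, 1.1, 0.2]
grip_width: -0.0002
```

```bash
python3 - <<'E'
from h import *; from station import *
f0=dict(np.load("side0.npz"));f=grab_frame("side");t=grab_frame("top")
cv2.imwrite("pics/d1.png",np.hstack([cv2.resize(f["color"][170:270,160:320,::-1],(480,300)),cv2.resize(t["color"][170:270,180:280,::-1],(300,300))]))
for nm,F in(("start",f0),("now",f)):
    c=F["color"].astype(int);red=(c[...,0]>110)&(c[...,1]<80)&(c[...,2]<80)
    P,uv=deproj(F,red);
    for n,p,y in(("cup",PC,YC),("empty",PE,YE)):
        m=(P[:,2]>.07)&(np.hypot(*(P[:,:2]-p).T)<.06);q=np.median(P[m],0)
        print(nm,n,m.sum(),q.round(3),"offset",fr((0,0),y,1)@(q[:2]-p))
d=np.abs(f["color"].astype(int)-f0["color"].astype(int)).sum(2)[180:215,250:285];print("cup region diff",d.mean(),d.max())
print(observe()['time_s'],observe()['force'])
E
```

```text
start cup 20 [ 0.477 -0.129  0.095] offset 0.03576120332994669
start empty 31 [0.534 0.128 0.096] offset -0.02595251087590391
now cup 23 [ 0.49  -0.189  0.095] offset -0.025478091903724912
now empty 25 [0.516 0.188 0.097] offset 0.03699906700651342
cup region diff 14.922448979591836 315
16.725 [-0.71725138  0.18993224  0.8530425 ]
```

View pics/d1.png

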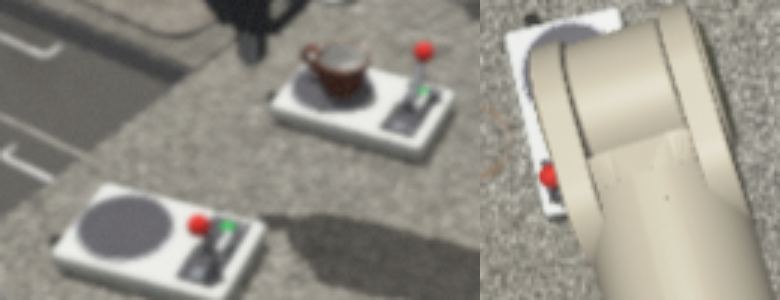

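```bash
python3 -c "
from station import *
print(close_job())"
```

```text
the job is handed in; nothing more can be done
None
```

I pushed the cup warmer's lever to ON and the empty warmer's lever to OFF, then lifted clear and handed the job in at about 16.7 s.

**Last checks:**
- **Levers:** in the final side image both knobs have swapped sides. The cup warmer's knob went from +36 to -25 mm off its pivot, and the empty warmer's went from -26 to +37 mm. Each matches the other's starting reading to about 1 mm, so both are at their stops.
- **Cup:** it stands upright on its plate and looks unmoved. This was judged by eye: a pixel comparison around it gave a mean difference of 15 and a peak of 315, and I did not look into the peak.
- **Robot:** it was clear of everything, with wrist force about 1 N.
- **Bystanders:** I did not measure the jug, white mug, teaspoon or tamper again. The fingers only came down beside the two levers.

**What went wrong or disagreed:**
- **Tool height:** the camera showed the fingertips about 37 mm above the reported TCP. A pass over the knob without contact agreed with the camera, so I worked from the camera heights.
- **First push:** my first attempt on the cup warmer's lever jammed, and the wrist force reached about 71 N. That is under the 120 N wrist limit. I can't rule out that the gripper's body, rather than the fingers, took some of it, which would count against the 40 N limit. I backed off, turned the tool 90° and lifted along the knob's arc. After that, the readings during the pushes were under 10 N.

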